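More suction: clear the club hammer and click the extractor up

ROBOT

A 7-joint arm with a two-finger parallel gripper is mounted at the origin on the work surface. World frame = base frame: x ahead of the robot, y to its left, z up, the work surface at z = 0. Lengths are in m, angles in rad, forces in N, time in s.
With the tool pointing down it reaches from about 0.4 to 0.85 m from the base axis. Payload 10.4 kg.
Tool frame: the origin (TCP) lies midway between the tips of the shut fingers; the grasp point (between the pads) lies 19 mm behind it (manip.hold_point_z is the distance from the TCP to the grasp point, in m); z points along the fingers, y is the line along which they close (so a half turn about z gives the same grasp; the last joint's range is limited). The gripper opens to 85 mm and grips with 20 to 120 N. Pads are 22 mm wide; open, the fingers measure 114 mm over their backs; the gripper's body (76 mm by 85 mm) begins 54 mm behind the grasp point. The pads swing forward as they close: fully open they stand 13 mm farther back than shut.
Start: joints at [1.22, 0.332, -0.065, 1.46, 0.022, 1.35, -0.088], TCP at [0.201, -0.592, 0.231] pointing down, gripper open.
Joint ranges: [-2.6, 2.6], [-0.5, 2.12], [-1.47, 1.34], [0.16, 2.42], [-1.27, 4.41], [0.06, 2.06], [-2.6, 2.6]. Speed limits (rad/s): [2.22, 2.22, 2.79, 2.79, 3.14, 3.14, 3.14].

INTERFACE

Orientations are given as a unit quaternion [x, y, z, w].
In Python, from workcell import manip, eyes, job gives the robot as it stands.
- The arm moves only by the shell command python3 -m crank 'ROWS' [FORCE]. ROWS is JSON, a list that holds one entry, the list of rows, each a list of 7 numbers: the finger opening in cm, from 0 to 8.54, then the shift along the world's x, y, z in cm, then the turn, a rotation vector about the world's x, y, z in degrees. In form: [[[hand, x, y, z, ax, ay, az], ...]]. A call has 1 to 20 rows; each row shifts and turns the commanded pose from where the row before left it; what a row does not reach is not made up. A row lasts 1/8 s, in which the tool goes at most 62.5 mm and 10.7 degrees, less where a joint would pass 70% of its speed; a pose out of reach is approached as far as the arm can. A call with a gripper value outside its range is refused whole. The fingers move at their own pace and stop on an object; FORCE is the grip in N (left out, the last holds). Time passes only in rows, so rows that do not move let the fingers close. It gives the time, the measured TCP pose, the force, the opening and the grip force at its end, in the units of the state.
- manip.get_obs(): the state, without advancing time (a new reading comes with each control period).
- eyes.camera(name): name is "scene" or "top"; returns (picture, depth): 384x512x3 uint8, red, green, blue; 384x512 float32, m along the optical axis (not along the pixel's ray), 0 where there is no reading.
- eyes.camera_params(name): a dict with "fx", "fy", "cx", "cy" (pixels), "world_from_camera" (4x4, takes a point from camera to world coordinates). Camera axes: x right, y down, z forward; pixel columns grow to the right and rows downward; lengths in m; the calibration is good to about 2 mm. A picture is of the moment at which its call begins. camera_params takes no time and is no camera call.
- job.hand_in(): hands the job in; it is judged then, once.
The state is a dict: "clock": time; "joint_pos": joint angles; "joint_velocities": joint speeds; "tau": joint torques, N m; "position": TCP position; "ee_rot": TCP orientation; "ft_force": force on the tool from outside, world axes, zero at the start; "torque": the same for the moment, N m; "grip_width": opening from 0.0 (shut) to 1.0 (fully open); "grasp_force": force on a finger pad.
Only numpy, scipy, OpenCV 4.12 (cv2) and the standard library are available. Lean on these libraries where they do the work, as an engineer would, in place of code of your own. Each camera call takes 0.05 s, during which the arm holds its last target. There are 200 camera calls.

TASK

The bench dust extractor needs more suction, but the club hammer has been left leaning against its control panel. First stand the hammer upright on its head on the limestone slab and let go, setting it down gently, then turn the extractor's speed selector four clicks clockwise from where it now stands. Leave all the other things on the bench and on the slab where they are.

Things in the scene. Friction and masses are not known exactly. Their poses are not given: they have to be found in the camera images.
- extractor: Grey sheet-metal dust extractor, fixed, 280 wide (y), 340 deep (x). Origin: on the bench under the middle of its front face; x runs back into it, z up. The front face (x = 0) is upright, 100 high; from its top edge the control panel rises backwards at 35 degrees to the horizontal, 190 along the slope, to a flat top 209 high. Fittings on the panel are at most 10 high, 85 or more from the selector.
- selector (a joint): Speed selector in the middle of the panel, axis square to it. Value in rad: 0 is the lowest setting; grows clockwise (seen facing the panel). Clicks at 0, 0.524, 1.047 ... 4.189 (30 degrees a click, nine settings, end stops); let go, it snaps to the nearest click. About 0.2 Nm leaves a click. Starts at one of the four lowest settings.
- selector_grip (a point): Point on the selector's axis in its black bar grip, 26 above the panel, 100 up the slope from the front edge. x along the bar to its pointer end, z out of the panel. The bar is 60 long (x), 16 thick (y), its top 11 beyond this point; at its foot a flat skirt, 62 across, top 7 above the panel. One tick on the panel per click.
- selector_tip (a point): The middle of the bar's pointer end (white line on top): 30 from the selector's axis, at the same height as selector_grip; it turns with the knob.
- hammer: Club hammer, 0.64 to 0.9 kg. Origin: centre of the head's flat underside, on which it stands upright; z along the handle. Head 45 (x) by 100 (y) by 42 (z); wooden handle 30 (x) by 24 (y), z 42 to 200. Mass centre z = 26. Starts leaning 50 degrees, head's long edge on the bench, handle away from the robot over the extractor's front edge (at z = 147). Held by the handle it swings plumb at 7 N grip.
- slab: Rough-edged pale limestone slab lying on the bench to the left or the right, fixed, 220 (x) by 240 (y) by 45 high. Origin: centre of its underside. One mallet stands on its half away from the robot.
- tray: Low dark wooden tool tray, fixed, 220 (x) by 240 (y) by 45 high, on the other side, holding two chisels. Origin: centre of its underside.
- mallet: Bystander: round beech carver's mallet standing on its head on the slab, 84 diameter, 176 high; the handle (32 diameter) is up. Origin: centre of its underside, z up.
- mug: Bystander: white mug, 82 diameter, 95 high, on the bench beside the extractor. Origin: centre of its underside; handle towards its y.
- brush: Bystander: wooden flat brush, 190 long, lying along its x on the bench in front of the extractor, right of the hammer's head. Origin: centre of its underside.
- rub_block: Bystander: grey rubbing block, 120 (x) by 55 (y) by 40 high, on the bench in front of the extractor, left of the hammer's head. Origin: centre of its underside.
- spray: Bystander: white spray bottle, 68 diameter, 170 high, on the bench beside the extractor. Origin: centre of its underside.
- chisel_a: Bystander: steel chisel, 190 long, lying in the tray along its x. Origin: centre of its underside.
- chisel_b: Bystander: steel point chisel, 160 long, lying in the tray along its x. Origin: centre of its underside.

How it is judged:
On the way, in this order (a step that is already met when the one before it is completed fails the run):
1. the hammer stands upright on its head on the slab, let go (angle between hammer's own z axis and vertical below 0.09 rad and z of hammer in the frame of slab between 0.04 and 0.05 m and x of hammer in the frame of slab between -0.095 and 0.095 m and y of hammer in the frame of slab between -0.105 and 0.105 m and linear speed of hammer below 0.02 m/s and contact force between the fingers and hammer below 0.2 N), for 0.3 s.
2. the selector stands four clicks clockwise of where it started (distance of selector_tip from where it was at the start of the episode between 0.0485 and 0.0552 m and value of joint selector above 1.9 rad and velocity of joint selector between -0.1 and 0.1 rad/s), for 0.2 s.
At the end, for the whole second after the job is handed in: The hammer stands upright (within 5 degrees) on the underside of its head on the slab, its middle at least 15 mm inside the slab's edges, at rest and released; the selector rests in the click exactly four (120 degrees, within about 9) clockwise of its starting click (all of step 1 and all of step 2); the robot touches nothing.
It fails at once if the mallet on the slab is pushed more than 20 mm from its place or tipped over (distance of mallet from where it was at the start of the episode above 0.02 m or angle between mallet's own z axis and vertical above 0.5 rad).
It fails at once if a chisel in the tray is pushed more than 20 mm from its place or tipped over (distance of any of chisel_a, chisel_b from where it was at the start of the episode above 0.02 m or angle between any of chisel_a, chisel_b's own z axis and vertical above 0.5 rad).
It fails at once if the mug or spray bottle is pushed more than 20 mm from its place or tipped over (distance of any of mug, spray from where it was at the start of the episode above 0.02 m or angle between any of mug, spray's own z axis and vertical above 0.5 rad).
It fails at once if the rubbing block or brush is pushed more than 20 mm from its place or tipped over (distance of any of rub_block, brush from where it was at the start of the episode above 0.02 m or angle between any of rub_block, brush's own z axis and vertical above 0.5 rad).
It fails at once if the hammer is dropped or banged onto the slab (it moves faster than 0.45 m/s within 30 mm of the slab's top) (linear speed of hammer above 0.45 m/s and z of hammer in the frame of slab below 0.075 m and horizontal distance between hammer and slab below 0.14 m).
It also fails if it takes over 72 s, if anything falls off the work surface, if the arm or the gripper's body presses on something with over 40 N, if the wrist force passes 120 N, or if a joint passes its speed limit or range.

## Working session

There is one attempt and no reset: what is moved stays moved. The work goes in short steps, Python scripts to look and compute and a shell command to move; the robot and the scene stay as the last step left them, time stands still between calls to the robot, and variables do not carry over. Pictures are saved under pics/ and viewed, at most 10 in all, crops included, and the job is handed in when it is done.

```bash
mkdir -p pics; ls
cat > h.py <<'E'
import numpy as np, cv2
from workcell import manip, eyes, job
from scipy.spatial.transform import Rotation as R
def shot(name,fn):
    im,d=eyes.camera(name); p=eyes.camera_params(name)
    cv2.imwrite(fn+'.png',im[:,:,::-1]); 
    v,u=np.mgrid[:384,:512]
    P=np.stack([(u-p['cx'])/p['fx']*d,(v-p['cy'])/p['fy']*d,d],-1)
    W=P@p['world_from_camera'][:3,:3].T+p['world_from_camera'][:3,3]
    W[d==0]=np.nan; np.savez(fn+'.npz',im=im,W=W,d=d)
    return im,W
def load(fn):
    z=np.load(fn+'.npz'); return z['im'],z['W']
def st():
    o=manip.get_obs(); print({k:np.round(v,3).tolist() for k,v in o.items() if k in('clock','joint_pos','position','ee_rot','ft_force','grip_width','grasp_force')})
    return o
E
python3 - <<'E'
from h import *
a,_=shot('scene','pics/s0'); b,_=shot('top','pics/t0')
st(); print(manip.hold_point_z)
for n in('scene','top'): p=eyes.camera_params(n); print(p['fx'],np.round(p['world_from_camera'],3).tolist())
E
```

```text
pics
{'clock': 0.1, 'joint_pos': [1.22, 0.333, -0.065, 1.461, 0.022, 1.35, -0.088], 'position': [0.201, -0.591, 0.231], 'ee_rot': [0.987, 0.163, -0.0, -0.001], 'ft_force': [-0.546, -0.379, 0.583], 'grasp_force': 0.0, 'grip_width': 1.0}
0.0187
402.0310098160741 [[0.413, 0.64, -0.648, 1.428], [0.911, -0.307, 0.277, -0.339], [-0.021, -0.704, -0.71, 1.043], [0.0, 0.0, 0.0, 1.0]]
349.4565855517733 [[0.001, -0.993, 0.116, 0.455], [-1.0, -0.003, -0.017, 0.021], [0.018, -0.116, -0.993, 1.065], [0.0, 0.0, 0.0, 1.0]]
```

View pics/s0.png

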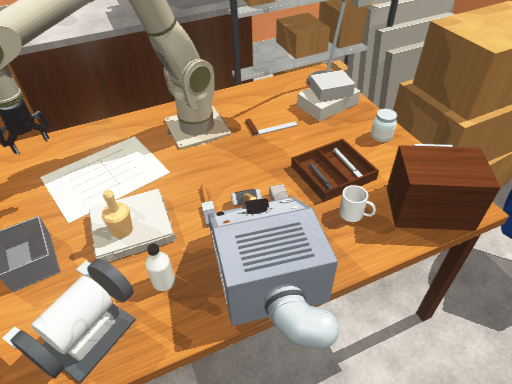

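View pics/t0.png

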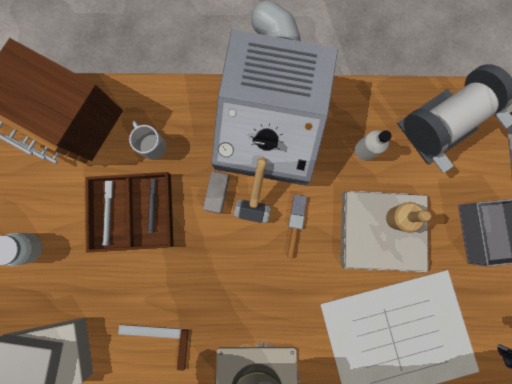

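The top view shows the slab at (386,232) on the right with the mallet at (410,215). The hammer head is at (252,211), its handle runs to (263,160), and the knob is at (266,139). I'll zoom in and measure.

Run:
```python
from h import *
im,W=load('pics/t0')
c=im[20:235,195:345]; 
cv2.imwrite('pics/c0.png',cv2.resize(c[90:,:],None,fx=5,fy=4.8,interpolation=cv2.INTER_CUBIC)[:,:,::-1])
def p(n,u,v,r=1): print(n,(u,v),np.round(np.nanmedian(W[v-r:v+r+1,u-r:u+r+1].reshape(-1,3),0),4))
for n,u,v in [('knob',266,139),('handle tip',264,161),('h',260,180),('h',257,195),('head',252,211),('mallet top',424,216),('slab',386,250),('spray',372,147),('mug',148,140),('rub',217,193),('brush',297,213),('top',275,75)]: p(n,u,v)
# slab: z 35..50mm region
m=(abs(W[...,2]-.045)<.008)&(W[...,1]<-.15); 
S=W[m][:,:2]; S=S[(S[:,0]>.25)&(S[:,0]<.65)&(S[:,1]>-.6)]
print('slab',cv2.minAreaRect((S*1000).astype(np.float32)),np.median(S,0),len(S),S.min(0),S.max(0))
# extractor flat top
m=(abs(W[...,2]-.209)<.006); m[:, :205]=0; m[:,345:]=0; T=W[m]
print('exttop',cv2.minAreaRect((T[:,:2]*1000).astype(np.float32)),len(T))
# panel plane normal
q=W[105:165,220:320].reshape(-1,3); q=q[(q[:,2]>.1)&(q[:,2]<.205)]
for i in range(6):
    c=np.median(q,0) if i==0 else q.mean(0); n=np.linalg.svd(q-c,full_matrices=False)[2][2]; q=q[abs((q-c)@n)<.02/(i+1)]
n*=np.sign(n[2]); print('panel',c,n,np.degrees(np.arccos(n[2])),'yaw',np.degrees(np.arctan2(-n[1],-n[0])),len(q))
h=(W-c)@n
m=(h>.02)&(h<.06); m[:115]=0;m[160:]=0;m[:,:245]=0;m[:,290:]=0
yy,xx=np.nonzero(m); K=W[m]; print('knob pts',len(K),np.median(K,0),np.c_[xx,yy].tolist()[:0], h[m].max())
```

```text
knob (266, 139) [ 0.6884 -0.0207  0.1813]
handle tip (264, 161) [ 0.6363 -0.0166  0.1504]
h (260, 180) [ 0.5904 -0.0071  0.1156]
h (257, 195) [5.522e-01 4.000e-04 8.230e-02]
head (252, 211) [0.5085 0.0143 0.056 ]
mallet top (424, 216) [ 0.4885 -0.4045  0.2184]
slab (386, 250) [ 0.3967 -0.3751  0.0432]
spray (372, 147) [ 0.685  -0.3206  0.1143]
mug (148, 140) [0.7301 0.3352 0.0049]
rub (217, 193) [0.5623 0.1175 0.0385]
brush (297, 213) [ 0.5049 -0.1216  0.016 ]
top (275, 75) [ 0.8489 -0.0429  0.2101]
slab ((453.3314208984375, -376.880126953125), (245.52125549316406, 226.71145629882812), 87.46772766113281) [ 0.43409107 -0.35850576] 5234 [ 0.33621207 -0.50271497] [ 0.5666032  -0.25072051]
exttop ((854.0859375, -50.51838684082031), (283.1430358886719, 201.00672912597656), 80.0236587524414) 7924
panel [ 0.70202861 -0.0248435   0.16230615] [-0.56296319  0.09689158  0.82078284] 34.836764109188486 yaw -9.765501149310872 4830
knob pts 188 [ 0.67860494 -0.01774092  0.18578721] [] 0.03965892009463193
```

View pics/c0.png

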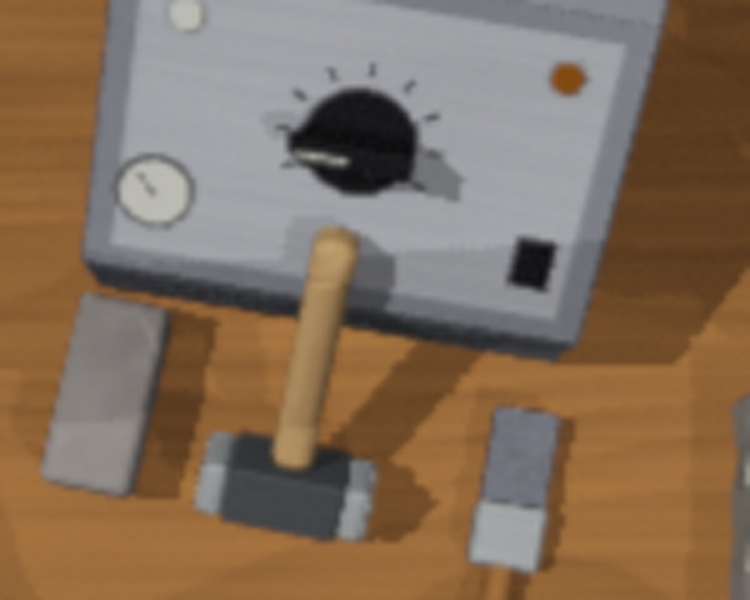

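Run:
```python
from h import *
im,W=load('pics/t0'); P=eyes.camera_params('top'); Ti=np.linalg.inv(P['world_from_camera'])
hsv=cv2.cvtColor(im,cv2.COLOR_RGB2HSV)
# handle: wood-coloured points in column band, z>0.06
m=np.zeros(im.shape[:2],bool); m[155:205,248:275]=1
m&=(hsv[...,1]>90)&(hsv[...,0]<25)&(W[...,2]>.06)
q=W[m]; 
for i in range(5):
    c=np.median(q,0) if i==0 else q.mean(0); d=np.linalg.svd(q-c,full_matrices=False)[2][0]; r=np.linalg.norm(np.cross(q-c,d),axis=1); q=q[r<.03/(1+i*.25)]
d*=np.sign(d[2]); print('handle',len(q),c,d,'elev',np.degrees(np.arcsin(d[2])),'yaw',np.degrees(np.arctan2(d[1],d[0])),'range',((q-c)@d).min(),((q-c)@d).max())
hz=W[200:222,232:272].reshape(-1,3); hz=hz[(hz[:,2]>.03)]; 
print('head',cv2.minAreaRect((hz[:,:2]*1000).astype(np.float32)),hz.mean(0))
# pointer candidates
a=np.radians(-9.9); ex=np.array([np.cos(a),np.sin(a),0]); ey=np.array([-np.sin(a),np.cos(a),0]); z=np.array([0,0,1])
t=np.radians(35); up=ex*np.cos(t)+z*np.sin(t); n=-ex*np.sin(t)+z*np.cos(t)
o=np.array([.613,-.009,0]); ax=o+.1*z+.1*up
def pr(x): v=Ti[:3,:3]@x+Ti[:3,3]; return np.round([P['fx']*v[0]/v[2]+P['cx'],P['fy']*v[1]/v[2]+P['cy']],1)
print('axis foot',pr(ax),'topaxis',pr(ax+.037*n),'n',n,'grip',ax+.026*n)
for k in range(4):
    th=np.radians(120-30*k); print(k,'tip top',pr(ax+.037*n+.03*(up*np.cos(th)+ey*np.sin(th))),'tick',pr(ax+.041*(up*np.cos(th)+ey*np.sin(th))))
```

```text
handle 390 [ 5.86898077e-01 -2.57783565e-04  1.10974585e-01] [ 0.7605047  -0.16010462  0.6292846 ] elev 38.99736147453546 yaw -11.888540494382296 range -0.07885155417189663 0.06893472043999888
head ((511.85369873046875, 14.923408508300781), (100.72869873046875, 59.13256072998047), 78.91378021240234) [0.50975351 0.01585882 0.04796155]
axis foot [266.5 139.4] topaxis [265.6 144.3] n [-0.5650355   0.09861448  0.81915204] grip [ 0.67900451 -0.02051963  0.1786556 ]
0 tip top [254.8 147.9] tick [252.2 144.2]
1 tip top [254.1 142.3] tick [251.3 136.7]
2 tip top [256.6 137.1] tick [254.5 129.8]
3 tip top [261.5 133.8] tick [261.  125.3]
```

The white pointer end at about (255,142) matches setting 1, so the target is setting 5. Next I'll move above the hammer handle.

```bash
python3 -m crank '[[[8.5,2.99,4.975,0.5,0,0,-2.57],[8.5,2.99,4.975,0.5,0,0,-2.57],[8.5,2.99,4.975,0.5,0,0,-2.57],[8.5,2.99,4.975,0.5,0,0,-2.57],[8.5,2.99,4.975,0.5,0,0,-2.57],[8.5,2.99,4.975,0.5,0,0,-2.57],[8.5,2.99,4.975,0.5,0,0,-2.57],[8.5,2.99,4.975,0.5,0,0,-2.57],[8.5,2.99,4.975,0.5,0,0,-2.57],[8.5,2.99,4.975,0.5,0,0,-2.57],[8.5,2.99,4.975,0.5,0,0,-2.57],[8.5,2.99,4.975,0.5,0,0,-2.57],[8.5,0,0,0,-1,-4.9,0],[8.5,0,0,0,-1.1,-4.9,0],[8.5,0,0,0,0,0,0]]]' 100; python3 -c "
from h import *
o=st(); print(R.from_quat(o['ee_rot']).as_matrix().round(3))"
```

```text
clock: 1.98
position: [0.5591, 0.0056, 0.2913]
ee_rot: [0.991, -0.104, 0.087, 0.01]
ft_force: [-0.6, -0.8, 0.1]
grip_width: 0.996
grasp_force: 0.0
{'clock': 1.975, 'joint_pos': [0.473, 0.073, -0.626, 1.667, 0.11, 1.254, -1.954], 'position': [0.559, 0.006, 0.291], 'ee_rot': [0.991, -0.104, 0.087, 0.01], 'ft_force': [-0.581, -0.783, 0.082], 'grasp_force': 0.0, 'grip_width': 0.996}
[[ 0.963 -0.208  0.17 ]
 [-0.205 -0.978 -0.038]
 [ 0.174  0.001 -0.985]]
```

```bash
python3 -m crank '[[[8.5,0.1,0,-4.5,0,0,0],[8.5,0.2,0,-4.5,0,0,0],[8.5,0.3,0,-3,0,0,0],[8.5,0.3,-0.1,-2,0,0,0],[8.5,0.3,-0.1,-1.5,0,0,0],[8.5,0.3,-0.1,-1.5,0,0,0],[8.5,0,0,0,0,0,0]]]'
python3 - <<'E'
from h import *
im,W=shot('scene','pics/s1')
cv2.imwrite('pics/s1c.png',cv2.resize(im[130:260,170:340],None,fx=4.5,fy=4.5,interpolation=cv2.INTER_CUBIC)[:,:,::-1])
E
```

```text
clock: 2.85
position: [0.5748, 0.0021, 0.1205]
ee_rot: [0.991, -0.105, 0.086, 0.009]
ft_force: [0.6, -0.3, 0.1]
grip_width: 0.996
grasp_force: 0.0
```

View pics/s1c.png

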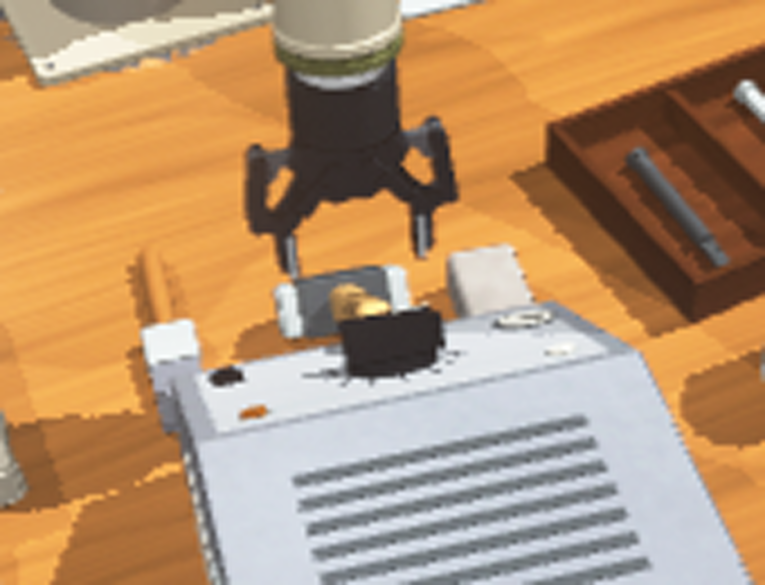

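The view from behind shows the fingers at crop x of about 290 and 420, either side of the handle at about 355. They straddle it evenly, so I'll go down and grip.

```bash
python3 -m crank '[[[8.5,0.3,0,-1.5,0,0,0],[8.5,0.3,0,-1.5,0,0,0],[8.5,0.3,0,-1.4,0,0,0],[8.5,0,0,0,0,0,0],[6,0,0,0,0,0,0],[4,0,0,0,0,0,0],[3,0,0,0,0,0,0],[1.5,0,0,0,0,0,0],[1.0,0,0,0,0,0,0],[1.0,0,0,0,0,0,0],[1.0,0,0,0,0,0,0],[1.0,0,0,0,0,0,0]]]' 110
```

```text
clock: 4.4
position: [0.5843, 0.0021, 0.078]
ee_rot: [0.991, -0.104, 0.087, 0.01]
ft_force: [-4.2, -0.5, 4.4]
grip_width: 0.265
grasp_force: 106.7
```

```bash
python3 -m crank '[[[1,-0.3,0,0.5,0,0,0],[1,-0.5,0,1,0,0,0],[1,-1,0,1.5,0,0,0],[1,-1,0,2,0,0,0],[1,-1,0,2,0,0,0],[1,-1,0,2,0,0,0],[1,-1,0,2,0,0,0],[1,-1,0,2,0,0,0],[1,-1,0,2,0,0,0],[1,0,0,0,0,0,0]]]'
python3 - <<'E'
from h import *
im,W=shot('scene','pics/s2'); st()
cv2.imwrite('pics/s2c.png',cv2.resize(im[90:250,150:350],None,fx=3,fy=3,interpolation=cv2.INTER_CUBIC)[:,:,::-1])
E
```

```text
clock: 5.65
position: [0.5061, 0.0025, 0.2288]
ee_rot: [0.991, -0.104, 0.088, 0.01]
ft_force: [1.2, -0.1, -7.0]
grip_width: 0.261
grasp_force: 107.4
{'clock': 5.7, 'joint_pos': [0.518, -0.028, -0.633, 1.887, 0.045, 1.111, -1.914], 'position': [0.506, 0.002, 0.228], 'ee_rot': [0.991, -0.105, 0.087, 0.01], 'ft_force': [-0.3, 0.013, -7.006], 'grasp_force': 107.334, 'grip_width': 0.267}
```

View pics/s2c.png

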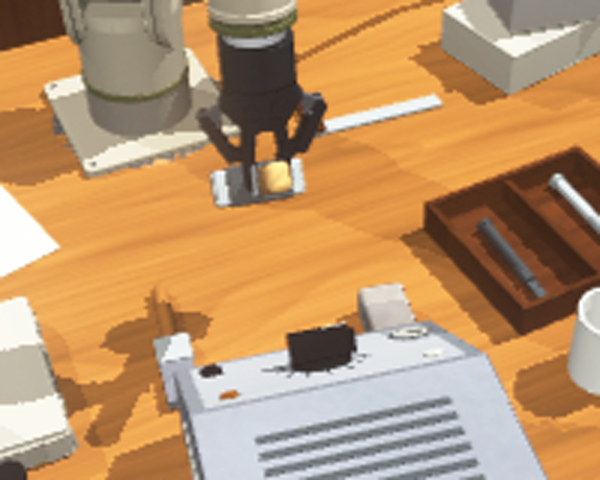

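The hammer is held rigidly and still leans, with the handle end at crop (275,178). I'll ease the grip in free air so it swings towards plumb.

```bash
python3 -m crank '[[[1,0,0,0,0,0,0],[1,0,0,0,0,0,0],[1,0,0,0,0,0,0],[1,0,0,0,0,0,0],[1,0,0,0,0,0,0],[1,0,0,0,0,0,0]]]' 20
python3 - <<'E'
from h import *
im,W=shot('scene','pics/s3'); st()
c=W[90:175,190:270].reshape(-1,3)
cv2.imwrite('pics/s3c.png',cv2.resize(im[90:180,190:290],None,fx=6,fy=6,interpolation=cv2.INTER_CUBIC)[:,:,::-1])
E
```

```text
clock: 6.45
position: [0.5061, 0.0023, 0.2273]
ee_rot: [0.991, -0.105, 0.087, 0.009]
ft_force: [0.2, -0.0, -6.3]
grip_width: 0.265
grasp_force: 107.4
{'clock': 6.5, 'joint_pos': [0.517, -0.027, -0.632, 1.886, 0.045, 1.112, -1.914], 'position': [0.506, 0.002, 0.227], 'ee_rot': [0.991, -0.105, 0.087, 0.009], 'ft_force': [0.38, -0.241, -6.354], 'grasp_force': 107.386, 'grip_width': 0.262}
```

View pics/s3c.png

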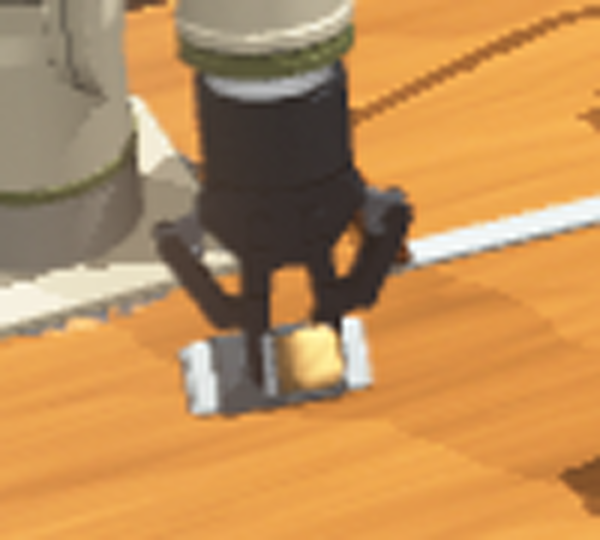

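The fingers stop at 22.3–22.8 mm and the force didn't change with the same command. I'll try commanding just under that opening.

```bash
python3 -m crank '[[[2.1,0,0,0,0,0,0],[2.1,0,0,0,0,0,0],[2.1,0,0,0,0,0,0],[2.1,0,0,0,0,0,0]]]' 20; python3 -m crank '[[[2.2,0,0,0,0,0,0],[2.2,0,0,0,0,0,0]]]' 20
```

```text
clock: 7.0
position: [0.506, 0.0023, 0.2273]
ee_rot: [0.991, -0.105, 0.087, 0.009]
ft_force: [0.1, 0.7, -6.4]
grip_width: 0.263
grasp_force: 107.4
clock: 7.25
position: [0.506, 0.0023, 0.2273]
ee_rot: [0.991, -0.105, 0.087, 0.009]
ft_force: [0.3, -0.4, -6.6]
grip_width: 0.258
grasp_force: 107.4
```

```bash
python3 -m crank '[[[1,-1,-3,1,0,0,-3],[1,-1.3,-4,1,0,0,-4],[1,-1.3,-4,1,0,0,-4],[1,-1.3,-4,1,0,0,-4],[1,-1.3,-4,0.5,0,0,-4],[1,-1.3,-4,0.5,0,0,-4],[1,-1.3,-4,0,0,0,-4],[1,-1,-3,0,0,0,-3],[1,0,0,0,0,0,0]]]' 110;  python3 -m crank '[[[1,0,0,0,-2.7,-3,0],[1,0,0,0,-2.7,-3,0],[1,0,0,0,-2.7,-3,0],[1,0,0,0,-2.7,-3,0],[1,0,0,0,-2.7,-3,0],[1,0,0,0,0,0,0]]]'; python3 -c "
from h import *
o=st(); print(R.from_quat(o['ee_rot']).as_matrix().round(3))"
```

```text
clock: 8.38
position: [0.4065, -0.3003, 0.2771]
ee_rot: [0.929, -0.36, 0.081, 0.032]
ft_force: [0.1, 0.9, -7.5]
grip_width: 0.264
grasp_force: 109.5
clock: 9.12
position: [0.4073, -0.2966, 0.2766]
ee_rot: [0.902, -0.346, 0.242, 0.093]
ft_force: [1.0, -0.2, -6.1]
grip_width: 0.264
grasp_force: 109.6
{'clock': 9.125, 'joint_pos': [0.824, -0.327, -0.306, 2.115, 0.022, 0.825, -1.807], 'position': [0.407, -0.297, 0.277], 'ee_rot': [0.902, -0.346, 0.242, 0.093], 'ft_force': [0.954, -0.237, -6.053], 'grasp_force': 109.609, 'grip_width': 0.264}
[[ 0.643 -0.669  0.372]
 [-0.579 -0.743 -0.336]
 [ 0.502  0.    -0.865]]
```

```bash
python3 -m crank '[[[1,0,-1.5,-0.5,0,0,0],[1,0.5,-1.5,-0.5,-2.0,-2.2,0],[1,0.5,-1.5,-0.5,-2.0,-2.2,0],[1,0.5,-1.5,-0.5,-2.0,-2.2,0],[1,0.5,0,-0.5,-2.0,-2.2,0],[1,0,0,-0.5,-2.0,-2.2,0],[1,0,0,0,0,0,0]]]' ; python3 -c "
from h import *
o=st(); M=R.from_quat(o['ee_rot']).as_matrix(); print(M.round(3), o['position']-.019*M[:,2], np.degrees(np.arccos(-M[2,2])))"
```

```text
clock: 10.0
position: [0.427, -0.3579, 0.2453]
ee_rot: [0.863, -0.332, 0.355, 0.137]
ft_force: [-0.3, 0.7, -6.7]
grip_width: 0.267
grasp_force: 109.6
{'clock': 10.0, 'joint_pos': [0.882, -0.297, -0.304, 2.278, 0.108, 0.377, -1.835], 'position': [0.427, -0.358, 0.245], 'ee_rot': [0.863, -0.332, 0.355, 0.137], 'ft_force': [-0.33, 0.722, -6.694], 'grasp_force': 109.583, 'grip_width': 0.267}
[[ 0.527 -0.671  0.522]
 [-0.475 -0.742 -0.473]
 [ 0.705  0.001 -0.71 ]] [ 0.417102   -0.34886653  0.25880853] 44.80439335644297
```

```bash
python3 -m crank '[[[1,0,0,-1.5,0,0,0],[1,0,0,-2,0,0,0],[1,0,0,-2,0,0,0],[1,0,0,-1.5,0,0,0],[1,0,0,-1,0,0,0],[1,0,0,0,0,0,0]]]'
python3 - <<'E'
from h import *
o=st(); M=R.from_quat(o['ee_rot']).as_matrix(); print(o['position']-.019*M[:,2], np.degrees(np.arccos(-M[2,2])))
im,W=shot('scene','pics/s4')
cv2.imwrite('pics/s4c.png',cv2.resize(im[110:270,60:240],None,fx=3.7,fy=3.7,interpolation=cv2.INTER_CUBIC)[:,:,::-1])
E
```

```text
clock: 10.75
position: [0.4279, -0.3584, 0.1669]
ee_rot: [0.862, -0.332, 0.356, 0.138]
ft_force: [0.1, -0.3, -6.2]
grip_width: 0.263
grasp_force: 109.6
{'clock': 10.75, 'joint_pos': [1.091, -0.172, -0.524, 2.363, 0.332, 0.165, -2.074], 'position': [0.428, -0.358, 0.167], 'ee_rot': [0.862, -0.332, 0.356, 0.138], 'ft_force': [0.119, -0.321, -6.176], 'grasp_force': 109.606, 'grip_width': 0.263}
[ 0.41791761 -0.34943448  0.1803132 ] 44.92918927657853
```

View pics/s4c.png

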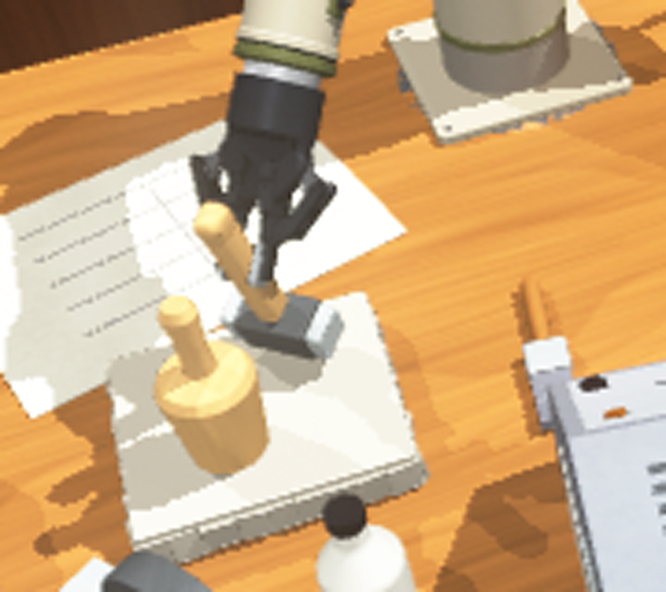

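The view shows the hammer head at crop (285,325) just above the slab, with the handle leaning outward and clear of the mallet at (215,390). I'll lower it slowly until it touches.

```bash
python3 -m crank '[[[1,0,0,-0.6,0,0,0],[1,0,0,-0.5,0,0,0],[1,0,0,-0.4,0,0,0],[1,0,0,0,0,0,0]]]'
python3 - <<'E'
from h import *
o=st()
E
```

```text
clock: 11.3
position: [0.4288, -0.3586, 0.1538]
ee_rot: [0.862, -0.331, 0.358, 0.138]
ft_force: [1.0, 0.2, -3.3]
grip_width: 0.266
grasp_force: 109.8
{'clock': 11.3, 'joint_pos': [1.212, -0.145, -0.644, 2.372, 0.449, 0.122, -2.192], 'position': [0.429, -0.359, 0.154], 'ee_rot': [0.862, -0.331, 0.358, 0.138], 'ft_force': [0.97, 0.173, -3.286], 'grasp_force': 109.772, 'grip_width': 0.266}
```

```bash
python3 -m crank '[[[1,0,0,-0.15,0,0,0],[1,0,0,0,0,0,0],[2.27,0,0,0,0,0,0],[2.27,0,0,0,0,0,0]]]' ; python3 -m crank '[[[2.32,0,0,0,0,0,0],[2.32,0,0,0,0,0,0]]]';python3 -m crank '[[[2.37,0,0,0,0,0,0],[2.37,0,0,0,0,0,0]]]'
```

```text
clock: 11.8
position: [0.4294, -0.3589, 0.1535]
ee_rot: [0.861, -0.331, 0.359, 0.139]
ft_force: [-3.9, 0.8, 5.1]
grip_width: 0.272
grasp_force: 76.6
clock: 12.05
position: [0.4294, -0.3589, 0.1534]
ee_rot: [0.861, -0.331, 0.359, 0.139]
ft_force: [-2.8, 0.2, 6.0]
grip_width: 0.276
grasp_force: 51.4
clock: 12.3
position: [0.4293, -0.359, 0.1533]
ee_rot: [0.861, -0.331, 0.359, 0.139]
ft_force: [-1.8, -1.1, 6.0]
grip_width: 0.278
grasp_force: 26.2
```

```bash
python3 -m crank '[[[2.39,0,0,0,0,0,0],[2.39,0,0,0,0,0,0],[2.4,0,0,0,0,0,0],[2.4,0,0,0,0,0,0]]]' ; python3 -m crank '[[[2.41,0,0,0,0,0,0],[2.41,0,0,0,0,0,0],[2.41,0,0,0,0,0,0]]]'
python3 - <<'E'
from h import *
im,W=shot('scene','pics/s5')
cv2.imwrite('pics/s5c.png',cv2.resize(im[150:250,90:190],None,fx=5,fy=5,interpolation=cv2.INTER_CUBIC)[:,:,::-1])
E
```

```text
clock: 12.8
position: [0.4291, -0.359, 0.1532]
ee_rot: [0.861, -0.331, 0.359, 0.139]
ft_force: [-2.0, -1.9, 5.9]
grip_width: 0.286
grasp_force: 13.1
clock: 13.18
position: [0.4291, -0.359, 0.1531]
ee_rot: [0.861, -0.331, 0.359, 0.139]
ft_force: [-1.6, -1.1, 5.6]
grip_width: 0.281
grasp_force: 9.1
```

View pics/s5c.png

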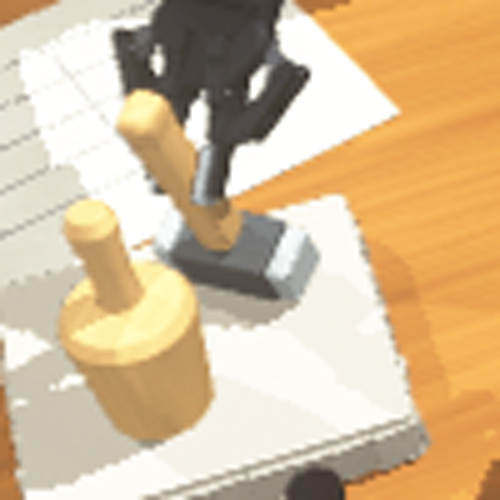

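The hammer still leans with 9 N of grip. I'll relieve the downward press and ease off further.

```bash
python3 -m crank '[[[2.41,0,0,0.2,0,0,0],[2.41,0,0,0.2,0,0,0],[2.41,0,0,0,0,0,0]]]' ; python3 -m crank '[[[2.42,0,0,0,0,0,0],[2.42,0,0,0,0,0,0]]]'; python3 -m crank '[[[2.43,0,0,0,0,0,0],[2.43,0,0,0,0,0,0]]]'
```

```text
clock: 13.6
position: [0.4279, -0.3575, 0.1546]
ee_rot: [0.862, -0.331, 0.357, 0.138]
ft_force: [-1.6, -1.4, -3.4]
grip_width: 0.281
grasp_force: 4.1
clock: 13.85
position: [0.4281, -0.3576, 0.1547]
ee_rot: [0.862, -0.331, 0.358, 0.138]
ft_force: [-1.5, 0.4, -2.4]
grip_width: 0.284
grasp_force: 1.9
clock: 14.1
position: [0.4283, -0.3579, 0.1553]
ee_rot: [0.862, -0.331, 0.358, 0.138]
ft_force: [-1.5, 0.1, -0.2]
grip_width: 0.285
grasp_force: 0.8
```

```bash
cat >> h.py <<'E'
def hammer(W,im):
    hsv=cv2.cvtColor(im,cv2.COLOR_RGB2HSV)
    m=(W[...,2]>.1)&(W[...,2]<.28)&(hsv[...,1]>60)&(hsv[...,0]<25)&(hsv[...,2]>120)
    m&=(abs(W[...,0]-.41)<.075)&(abs(W[...,1]+.325)<.075)
    q=W[m]; c=q.mean(0); d=np.linalg.svd(q-c,full_matrices=False)[2][0]; d*=np.sign(d[2])
    print('handle n',len(q),c.round(3),d.round(3),'lean',np.degrees(np.arccos(d[2])).round(1),'topz',q[:,2].max().round(3))
E
python3 - <<'E'
from h import *
im,W=load('pics/s5'); hammer(W,im)
im,W=shot('scene','pics/s6'); hammer(W,im)
E
```

```text
handle n 281 [ 0.436 -0.356  0.18 ] [ 0.161 -0.137  0.977] lean 12.2 topz 0.247
handle n 293 [ 0.434 -0.354  0.18 ] [ 0.149 -0.139  0.979] lean 11.8 topz 0.248
```

```bash
python3 -m crank '[[[2.45,0,0,0,0,0,0],[2.5,0,0,0,0,0,0],[2.55,0,0,0,0,0,0],[2.6,0,0,0,0,0,0],[2.7,0,0,0,0,0,0],[2.7,0,0,0,0,0,0],[2.7,0,0,0,0,0,0]]]'
python3 - <<'E'
from h import *
im,W=shot('scene','pics/s7'); hammer(W,im)
E
```

```text
clock: 15.02
position: [0.4281, -0.3577, 0.1549]
ee_rot: [0.862, -0.331, 0.358, 0.138]
ft_force: [-0.9, 0.3, 0.8]
grip_width: 0.318
grasp_force: 0.0
handle n 282 [ 0.421 -0.344  0.182] [ 0.024 -0.032  0.999] lean 2.3 topz 0.247
```

It stands upright and released. I'll open fully and back off.

```bash
python3 -m crank '[[[4,0,0,0,0,0,0],[6,0,0,0,0,0,0],[8.5,0,0,0,0,0,0],[8.5,0,0,0,0,0,0],[8.5,0,0,0,0,0,0],[8.5,-0.5,0.4,0.8,0,0,0],[8.5,-0.5,0.4,1.2,0,0,0],[8.5,-0.8,0.7,1.5,0,0,0],[8.5,-0.8,0.7,1.5,0,0,0],[8.5,-1,0.9,2,0,0,0],[8.5,-1,0.9,2.5,2,2.2,0],[8.5,-1,0.9,3,4,4.4,0],[8.5,0,0.9,3,4,4.4,0],[8.5,0,0,0,0,0,0]]]'
python3 - <<'E'
from h import *
im,W=shot('scene','pics/s8'); hammer(W,im); st()
m=(W[...,2]>.05)&(W[...,2]<.092)&(abs(W[...,0]-.39)<.06)&(abs(W[...,1]+.315)<.08); q=W[m]; print('head',len(q),q.mean(0).round(3),q.min(0).round(3),q.max(0).round(3))
E
```

```text
clock: 16.82
position: [0.3739, -0.3003, 0.3136]
ee_rot: [0.901, -0.346, 0.245, 0.094]
ft_force: [0.4, 0.2, -0.3]
grip_width: 0.995
grasp_force: 0.0
handle n 373 [ 0.412 -0.336  0.178] [-0.089  0.073  0.993] lean 6.6 topz 0.248
{'clock': 16.875, 'joint_pos': [0.753, -0.412, -0.186, 2.107, 0.014, 0.917, -1.748], 'position': [0.373, -0.3, 0.311], 'ee_rot': [0.901, -0.346, 0.244, 0.094], 'ft_force': [-0.189, 0.649, -1.249], 'grasp_force': 0.0, 'grip_width': 0.994}
head 426 [ 0.413 -0.333  0.076] [ 0.356 -0.383  0.05 ] [ 0.446 -0.284  0.091]
```

Run:
```python
from h import *
im,W=load('pics/s8'); hsv=cv2.cvtColor(im,cv2.COLOR_RGB2HSV)
r=(abs(W[...,0]-.405)<.05)&(abs(W[...,1]+.33)<.05)
for z in np.arange(.1,.25,.02):
    m=r&(abs(W[...,2]-z)<.01)&(hsv[...,1]>60)&(hsv[...,0]<25); q=W[m]; print(round(z,2),len(q),np.median(q,0).round(4))
m=r&(W[...,2]>.078)&(W[...,2]<.096)&(hsv[...,1]<60); q=W[m]; A=np.c_[q[:,:2]-q[:,:2].mean(0),np.ones(len(q))]; k=np.linalg.lstsq(A,q[:,2],rcond=None)[0]; print('head top plane',len(q),k,q.mean(0))
b,Wt=shot('top','pics/t8')
for z in np.arange(.1,.25,.03):
    m=(abs(Wt[...,0]-.405)<.05)&(abs(Wt[...,1]+.33)<.05)&(abs(Wt[...,2]-z)<.015); print(z,m.sum(),np.median(Wt[m],0).round(3))
```

```text
0.1 40 [ 0.4092 -0.3339  0.1013]
0.12 45 [ 0.409  -0.3329  0.121 ]
0.14 38 [ 0.4101 -0.3334  0.1399]
0.16 44 [ 0.4094 -0.3325  0.1586]
0.18 46 [ 0.4105 -0.3325  0.1797]
0.2 45 [ 0.41  -0.333  0.2  ]
0.22 51 [ 0.41   -0.3331  0.2193]
0.24 62 [ 0.4056 -0.3331  0.2407]
head top plane 238 [-0.0219933   0.01868969  0.08473509] [ 0.40761084 -0.33299842  0.08473509]
0.1 143 [ 0.41  -0.317  0.087]
0.13 41 [ 0.404 -0.32   0.128]
0.16 42 [ 0.406 -0.321  0.158]
0.19 42 [ 0.406 -0.323  0.193]
0.22 63 [ 0.401 -0.32   0.223]
```

The hammer is vertical to within 2°, at about (0.40, -0.33) on the slab. Next is the pose for the knob.

```bash
cat > k.py <<'E'
from h import *
a=np.radians(-9.9); ex=np.array([np.cos(a),np.sin(a),0]); ey=np.array([-np.sin(a),np.cos(a),0]); z=np.array([0,0,1])
t=np.radians(35); up=ex*np.cos(t)+z*np.sin(t); n=-ex*np.sin(t)+z*np.cos(t)
foot=np.array([.613,-.009,0])+.1*z+.1*up
def go(h,th):  # TCP h above panel on the axis, bar pointer th deg ccw from up-slope
    x=up*np.cos(np.radians(th))+ey*np.sin(np.radians(th)); M=np.c_[x,np.cross(-n,x),-n]
    o=st(); Q=R.from_matrix(M); d=Q*R.from_quat(o['ee_rot']).inv()
    e=foot+h*n-o['position']
    print('shift cm',(e*100).round(2),'rotvec deg',np.degrees(d.as_rotvec()).round(2),np.degrees(d.magnitude()).round(1))
if __name__=='__main__': go(.132,90); print('n',n,foot)
E
python3 k.py
```

```text
{'clock': 16.925, 'joint_pos': [0.753, -0.412, -0.186, 2.11, 0.015, 0.916, -1.748], 'position': [0.372, -0.3, 0.31], 'ee_rot': [0.901, -0.346, 0.244, 0.093], 'ft_force': [-0.623, -0.173, -1.432], 'grasp_force': 0.0, 'grip_width': 0.995}
shift cm [24.69 28.98 -4.42] rotvec deg [-48.98  19.36 105.76] 118.1
n [-0.5650355   0.09861448  0.81915204] [ 0.69369543 -0.02308361  0.15735764]
```

```bash
python3 -m crank '[[[6,0.5,3,0.5,-3.06,1.21,6.61],[6,0.5,3,0.5,-3.06,1.21,6.61],[6,0.5,3,0.5,-3.06,1.21,6.61],[6,0.5,3,0.5,-3.06,1.21,6.61],[6,2,1.5,0.2,-3.06,1.21,6.61],[6,2,1.5,0.2,-3.06,1.21,6.61],[6,2,1.5,0.2,-3.06,1.21,6.61],[6,2,1.5,0.2,-3.06,1.21,6.61],[6,2,1.5,0.2,-3.06,1.21,6.61],[6,2,1.5,0.2,-3.06,1.21,6.61],[6,2,1.5,0.2,-3.06,1.21,6.61],[6,2,1.5,0.2,-3.06,1.21,6.61],[6,1.67,1.25,-2,-3.06,1.21,6.61],[6,1.67,1.25,-2,-3.06,1.21,6.61],[6,1.67,1.25,-2,-3.06,1.21,6.61],[6,1.67,1.25,-2,-3.06,1.21,6.61],[6,0,0,0,0,0,0]]]'; python3 k.py
```

```text
clock: 19.05
position: [0.6398, -0.0176, 0.2602]
ee_rot: [0.732, 0.612, 0.185, 0.234]
ft_force: [-0.5, 0.3, -0.1]
grip_width: 0.704
grasp_force: 0.0
{'clock': 19.05, 'joint_pos': [0.044, -0.024, -0.192, 1.938, 0.314, 0.675, -0.517], 'position': [0.64, -0.018, 0.26], 'ee_rot': [0.732, 0.612, 0.185, 0.234], 'ft_force': [-0.455, 0.312, -0.113], 'grasp_force': 0.0, 'grip_width': 0.704}
shift cm [-2.07  0.75  0.52] rotvec deg [ 0.83 -0.4   0.55] 1.1
n [-0.5650355   0.09861448  0.81915204] [ 0.69369543 -0.02308361  0.15735764]
```

```bash
python3 -m crank '[[[6,-2.07,0.75,0.5,0.8,-0.4,0.5],[6,0,0,0,0,0,0],[6,1.0,-0.17,-1.43,0,0,0],[6,1.0,-0.17,-1.43,0,0,0],[6,1.0,-0.17,-1.43,0,0,0],[6,1.0,-0.17,-1.43,0,0,0],[6,0,0,0,0,0,0]]]'
python3 - <<'E'
from k import *
im,W=shot('scene','pics/s9')
cv2.imwrite('pics/s9c.png',cv2.resize(im[120:240,190:330],None,fx=5,fy=5,interpolation=cv2.INTER_CUBIC)[:,:,::-1])
go(.012,90)
E
```

```text
clock: 19.92
position: [0.66, -0.0175, 0.2092]
ee_rot: [0.731, 0.613, 0.194, 0.231]
ft_force: [0.1, -0.1, 1.2]
grip_width: 0.705
grasp_force: 0.0
{'clock': 19.975, 'joint_pos': [0.048, 0.061, -0.188, 1.965, 0.363, 0.555, -0.566], 'position': [0.66, -0.017, 0.21], 'ee_rot': [0.73, 0.613, 0.194, 0.231], 'ft_force': [0.608, 0.225, -0.444], 'grasp_force': 0.0, 'grip_width': 0.705}
shift cm [ 2.68 -0.46 -4.33] rotvec deg [0.02 0.17 0.12] 0.2
```

View pics/s9c.png

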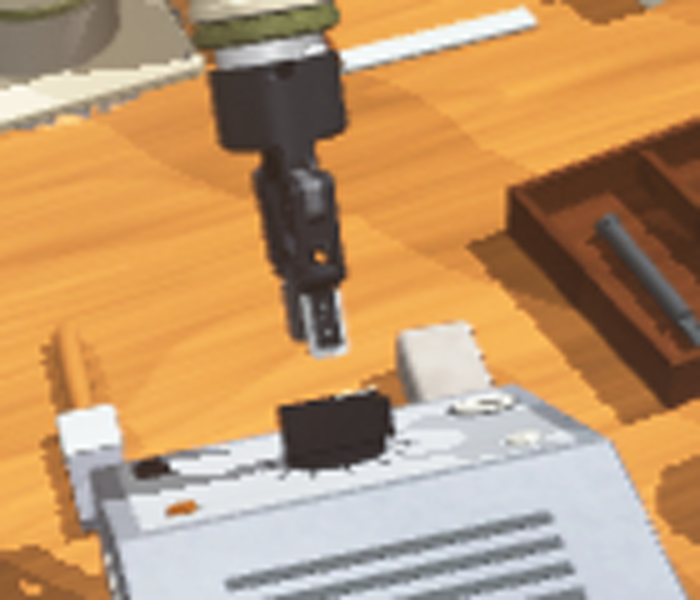

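The fingers are lined up above the bar, which sits at about crop (335,430). I'll close in and grip.

```bash
python3 -m crank '[[[6,0.7,-0.12,-1.1,0,0,0],[6,0.7,-0.12,-1.1,0,0,0],[6,0.7,-0.12,-1.1,0,0,0],[6,0.58,-0.1,-1.03,0,0,0],[6,0,0,0,0,0,0]]]'; python3 -m crank '[[[4,0,0,0,0,0,0],[2.5,0,0,0,0,0,0],[1,0,0,0,0,0,0],[1,0,0,0,0,0,0],[1,0,0,0,0,0,0],[1,0,0,0,0,0,0]]]' 40; python3 -c "
from k import *
go(.012,90)"
```

```text
clock: 20.6
position: [0.6867, -0.022, 0.1668]
ee_rot: [0.73, 0.613, 0.194, 0.231]
ft_force: [-0.5, -0.8, 0.6]
grip_width: 0.702
grasp_force: 0.0
clock: 21.35
position: [0.6871, -0.0219, 0.1691]
ee_rot: [0.73, 0.612, 0.195, 0.232]
ft_force: [-4.0, 0.9, 5.9]
grip_width: 0.179
grasp_force: 43.0
{'clock': 21.35, 'joint_pos': [0.037, 0.164, -0.168, 1.948, 0.44, 0.474, -0.631], 'position': [0.687, -0.022, 0.169], 'ee_rot': [0.73, 0.612, 0.195, 0.232], 'ft_force': [-3.982, 0.874, 5.905], 'grasp_force': 42.976, 'grip_width': 0.179}
shift cm [-0.02 -0.   -0.19] rotvec deg [0.03 0.32 0.11] 0.3
```

Gripped at 15.2 mm. Joint 7 can't take all 120° from here, so I'll turn two clicks, regrip half a turn round, then turn two more.

```bash
python3 -m crank '[[[1,-0.11,0.02,0.16,0,0,0],[1,0,0,0,4.24,-0.74,-6.14],[1,0,0,0,4.24,-0.74,-6.14],[1,0,0,0,4.24,-0.74,-6.14],[1,0,0,0,4.24,-0.74,-6.14],[1,0,0,0,4.24,-0.74,-6.14],[1,0,0,0,4.24,-0.74,-6.14],[1,0,0,0,4.24,-0.74,-6.14],[1,0,0,0,4.24,-0.74,-6.14],[1,0,0,0,0,0,0],[1,0,0,0,0,0,0]]]'; python3 -c "
from k import *
go(.014,30)"
```

```text
clock: 22.72
position: [0.6872, -0.0221, 0.1696]
ee_rot: [0.939, 0.165, 0.284, 0.104]
ft_force: [24.9, -2.5, -15.9]
grip_width: 0.177
grasp_force: 42.4
{'clock': 22.725, 'joint_pos': [-0.084, 0.158, -0.038, 1.951, 0.397, 0.47, -1.646], 'position': [0.687, -0.022, 0.17], 'ee_rot': [0.939, 0.165, 0.284, 0.104], 'ft_force': [24.914, -2.522, -15.926], 'grasp_force': 42.444, 'grip_width': 0.177}
shift cm [-0.14  0.04 -0.08] rotvec deg [0.14 0.2  0.19] 0.3
```

```bash
python3 -m crank '[[[3,0,0,0,0,0,0],[6,0,0,0,0,0,0],[6,0,0,0,0,0,0],[6,-0.7,0.1,1,0,0,0],[6,-1.2,0.2,1.7,0,0,0],[6,-1.2,0.2,1.7,0,0,0],[6,0,0,0,0,0,0]]]'; python3 -m crank '[[[6,0,0,0,-5.65,0.99,8.19],[6,0,0,0,-5.65,0.99,8.19],[6,0,0,0,-5.65,0.99,8.19],[6,0,0,0,-5.65,0.99,8.19],[6,0,0,0,-5.65,0.99,8.19],[6,0,0,0,-5.65,0.99,8.19],[6,0,0,0,-5.65,0.99,8.19],[6,0,0,0,-5.65,0.99,8.19],[6,0,0,0,-5.65,0.99,8.19],[6,0,0,0,-5.65,0.99,8.19],[6,0,0,0,-5.65,0.99,8.19],[6,0,0,0,-5.65,0.99,8.19],[6,0,0,0,-5.65,0.99,8.19],[6,0,0,0,-5.65,0.99,8.19],[6,0,0,0,-5.65,0.99,8.19],[6,0,0,0,-5.65,0.99,8.19],[6,0,0,0,-5.65,0.99,8.19],[6,0,0,0,-5.65,0.99,8.19],[6,0,0,0,0,0,0]]]'; python3 -c "
from k import *
go(.015,210)"
```

```text
clock: 23.6
position: [0.6551, -0.0163, 0.2163]
ee_rot: [0.939, 0.165, 0.285, 0.104]
ft_force: [-0.1, -0.8, -0.8]
grip_width: 0.703
grasp_force: 0.0
clock: 25.98
position: [0.6548, -0.0168, 0.2133]
ee_rot: [-0.166, 0.94, -0.1, 0.282]
ft_force: [-0.3, 0.5, -0.2]
grip_width: 0.702
grasp_force: 0.0
{'clock': 25.975, 'joint_pos': [0.021, 0.046, -0.158, 1.971, 0.338, 0.563, 1.55], 'position': [0.655, -0.017, 0.213], 'ee_rot': [-0.166, 0.94, -0.1, 0.282], 'ft_force': [-0.303, 0.464, -0.239], 'grasp_force': 0.0, 'grip_width': 0.702}
shift cm [ 3.04 -0.48 -4.36] rotvec deg [-0.26 -0.08  0.04] 0.3
```

```bash
python3 -m crank '[[[6,0.8,-0.12,-1.1,0,0,0],[6,0.8,-0.12,-1.1,0,0,0],[6,0.8,-0.12,-1.1,0,0,0],[6,0.64,-0.12,-1.06,0,0,0],[6,0,0,0,0,0,0],[4,0,0,0,0,0,0],[2.5,0,0,0,0,0,0],[1,0,0,0,0,0,0],[1,0,0,0,0,0,0],[1,0,0,0,0,0,0],[1,0,0,0,0,0,0]]]' 40;  python3 -m crank '[[[1,0,0,0,4.24,-0.74,-6.14],[1,0,0,0,4.24,-0.74,-6.14],[1,0,0,0,4.24,-0.74,-6.14],[1,0,0,0,4.24,-0.74,-6.14],[1,0,0,0,4.24,-0.74,-6.14],[1,0,0,0,4.24,-0.74,-6.14],[1,0,0,0,4.24,-0.74,-6.14],[1,0,0,0,4.24,-0.74,-6.14],[1,0,0,0,0,0,0],[1,0,0,0,0,0,0]]]'; python3 -c "
from k import *
go(.014,150)"
```

```text
clock: 27.35
position: [0.6854, -0.022, 0.1713]
ee_rot: [-0.166, 0.939, -0.101, 0.283]
ft_force: [-4.0, -2.4, 5.5]
grip_width: 0.176
grasp_force: 42.4
clock: 28.6
position: [0.6855, -0.022, 0.1713]
ee_rot: [0.326, 0.896, 0.055, 0.297]
ft_force: [-4.4, -2.3, 5.7]
grip_width: 0.176
grasp_force: 42.4
{'clock': 28.6, 'joint_pos': [-0.108, 0.15, -0.008, 1.956, 0.369, 0.467, 0.475], 'position': [0.685, -0.022, 0.171], 'ee_rot': [0.326, 0.896, 0.055, 0.297], 'ft_force': [-4.363, -2.319, 5.695], 'grasp_force': 42.436, 'grip_width': 0.176}
shift cm [ 0.03  0.03 -0.25] rotvec deg [-0.18  0.24  0.  ] 0.3
```

Now I'll release, retract well clear and check the pointer from the top camera.

```bash
python3 -m crank '[[[3,0,0,0,0,0,0],[6,0,0,0,0,0,0],[6,0,0,0,0,0,0],[6,-0.7,0.1,1,0,0,0],[6,-1.2,0.2,1.7,0,0,0],[6,-2,0.3,3,0,0,0],[6,-2,0.3,3,0,0,0],[6,-3,0.3,3,0,0,0],[6,-4,0.3,1,0,0,0],[6,-4,0.3,1,0,0,0],[6,-4,0.3,0,0,0,0],[6,-4,0.3,0,0,0,0],[6,-4,0,0,0,0,0],[6,0,0,0,0,0,0]]]'
python3 - <<'E'
from h import *
st(); im,W=shot('top','pics/t9')
cv2.imwrite('pics/t9c.png',cv2.resize(im[100:260,200:440],None,fx=3.3,fy=3.3,interpolation=cv2.INTER_CUBIC)[:,:,::-1])
E
```

```text
clock: 30.35
position: [0.4562, 0.0039, 0.2902]
ee_rot: [0.329, 0.898, 0.049, 0.287]
ft_force: [1.6, 1.5, -0.1]
grip_width: 0.702
grasp_force: 0.0
{'clock': 30.35, 'joint_pos': [-0.134, -0.494, -0.124, 2.225, 0.238, 0.879, 0.508], 'position': [0.456, 0.004, 0.29], 'ee_rot': [0.329, 0.898, 0.049, 0.287], 'ft_force': [1.585, 1.45, -0.083], 'grasp_force': 0.0, 'grip_width': 0.702}
```

View pics/t9c.png

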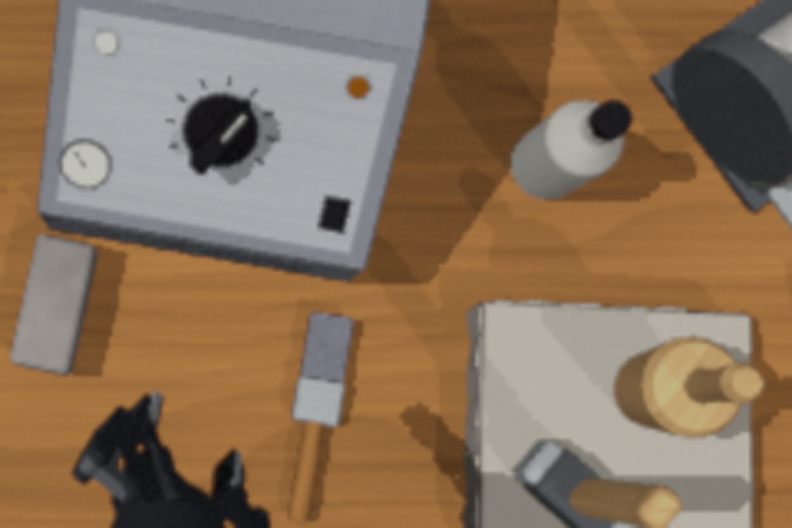

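The pointer's white end is at crop (247,115), about (274.8,134.8) in the full image. I'll compare that with the predicted setting positions.

Run:
```python
from k import *
P=eyes.camera_params('top'); Ti=np.linalg.inv(P['world_from_camera'])
def pr(x): v=Ti[:3,:3]@x+Ti[:3,3]; return np.round([P['fx']*v[0]/v[2]+P['cx'],P['fy']*v[1]/v[2]+P['cy']],1)
for k in (4,5,6):
    u=lambda r:up*np.cos(np.radians(120-30*k))*r+ey*np.sin(np.radians(120-30*k))*r
    print(k,pr(foot+.037*n+u(.03)),pr(foot+.037*n+u(.005)),pr(foot+u(.041)))
im,W=load('pics/t9'); print(np.c_[np.nonzero((im[118:155,252:285].min(2)>130))[::-1]][:0])
r=(abs(W[...,0]-.405)<.05)&(abs(W[...,1]+.33)<.05)
for z in (.13,.16,.19,.22,.24):
    m=r&(abs(W[...,2]-z)<.015); print(z,m.sum(),np.median(W[m],0).round(3))
```

```text
4 [267.6 133.3] [266.  142.5] [269.1 124.7]
5 [273.2 135.8] [266.9 142.9] [276.5 128. ]
6 [276.7 140.6] [267.5 143.7] [281.  134.4]
[]
0.13 50 [ 0.401 -0.321  0.131]
0.16 52 [ 0.402 -0.321  0.16 ]
0.19 60 [ 0.402 -0.321  0.191]
0.22 64 [ 0.402 -0.32   0.222]
0.24 151 [ 0.401 -0.327  0.241]
```

The pointer matches setting 5, four clicks up from setting 1. The hammer stands plumb on the slab and the arm is clear.

```bash
python3 -c "
from workcell import job
print(job.hand_in())"
```

```text
the job is handed in; nothing more can be done
None
```

The hammer stands upright and released on the limestone slab, the speed selector is four clicks clockwise of where it started (setting 1 to setting 5), and the job is handed in, though the hand-in returned no verdict.

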